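# Select the blue dryer and start it

### The arm

A 6-joint arm with a two-finger parallel gripper is mounted at the origin on the work surface. World frame = base frame: x ahead of the robot, y to its left, z up, the work surface at z = 0. Lengths are in m, angles in rad, forces in N, time in s.
With the tool pointing down it reaches from about 0.35 to 0.775 m from the base axis. Payload 7.3 kg.
Tool frame: the origin (TCP) lies on the front face of the gripper's body, between the roots of the fingers; the fingertips stand ahead of it and the grasp point (between the pads) lies 47 mm ahead of it (finger_overhang is the z of the fingertips in the tool frame, in m); z points along the fingers, y is the line along which they close (so a half turn about z gives the same grasp; the last joint's range is limited). The gripper opens to 92 mm and grips with 3 to 60 N. Pads are 19 mm wide; open, the fingers measure 130 mm over their backs; the gripper's body (75 mm by 190 mm) begins 47 mm behind the grasp point.
Start: joints at [-1.374, 0.342, 1.524, -0, 1.275, -0.146], TCP at [0.176, -0.494, 0.292] pointing down, gripper open.
Joint ranges: [-2.53, 2.53], [-0.77, 2.02], [0.04, 2.7], [-1, 4.14], [0.28, 2.66], [-3.11, 3.11]. Speed limits (rad/s): [2.57, 2.57, 3.14, 3.14, 3.14, 3.14].

### API

Orientations are given as [roll, pitch, yaw] about the fixed x, y, z axes, in that order (R = Rz(yaw) Ry(pitch) Rx(roll)).
In Python, from cell import * gives the robot as it stands. The module is installed in compiled form; this text tells all that it offers.
- The arm moves only by the tool arm_command, never from a script. Its argument "series" is a list of rows, each an object of numbers: "x", "y", "z": the shift along the tool's x, y, z in mm; "rx", "ry", "rz": the turn, a rotation vector about the tool's x, y, z in degrees. A call has 1 to 20 rows; each row is the pose to reach, as a shift and turn from the pose commanded when the call began, along the tool's axes at that moment; what a row does not reach only later rows make up. A row lasts 1/10 s, in which the tool goes at most 50 mm and 8.59 degrees, less where a joint would pass 70% of its speed; a pose out of reach is approached as far as the arm can. A call with a gripper value outside its range is refused whole. "hand" is the finger opening in mm, from 0 to 91.8, set as the call begins (left out, the last holds). The fingers move at their own pace and stop on an object; "squeeze" is the grip in N (left out, the last holds). Time passes only in rows, so rows that repeat a pose let the fingers close. It gives the time, the measured TCP pose, the force, the opening and the grip force at its end, in the units of the state.
- observe(): the state, without advancing time (a new reading comes with each control period).
- read_camera(name): name is "scene" or "side" or "wrist"; returns a dict with "pixels" (480x640x3 uint8, blue, green, red), "K" (3x3 intrinsics, pixels), "k1" (the pictures are not rectified: a ray, as slopes to the right and down, at radius r is drawn at 1 + k1 r^2 times it, then the intrinsics apply), "rvec" (rotation vector, rad) and "tvec" (3), from world to camera coordinates, as OpenCV has them. Camera axes: x right, y down, z forward; pixel columns grow to the right and rows downward; lengths in m; the calibration is good to about 2 mm. A picture is of the moment at which its call begins. There is no depth.
- hand_in(): hands the job in; it is judged then, once.
Trained networks look in a picture, given as the dict that the camera call returned (one of the last four; its "shot" number tells which), for a name from the list of things; names that differ only in an ending like _2 or _b are one class to them, and where a whole thing is asked for, a point or a joint stands for the part that bears it (a point fixed in the world has none). Each returns a list of dicts, best first, with "confidence" (0 to 1); they miss things now and then, are a little off and sometimes report something else, mostly with a low value. They report only what shows in the picture. A call takes as long as a camera call.
- boxes_of(picture, query): "point" ([x, y, z] in m, in world coordinates, good to about 4 mm: the middle of the surface that is visible of it).
- trace(picture, query): "pixels" (480x640 bool, what is visible of it).
- mark_of(picture, query): "point" ([x, y, z] in m, in world coordinates, good to about 4 mm: a listed point, or the origin of a listed thing).
The state is a dict: "time": time; "qpos": joint angles; "qvel": joint speeds; "joint_efforts": joint torques, N m; "tool_pos": TCP position; "tool_rot": TCP orientation; "contact_force": force on the tool from outside, world axes, zero at the start; "torque": the same for the moment, N m; "opening": finger opening in m; "grip_force": force on a finger pad.
Only numpy, scipy, OpenCV 4.12 (cv2) and the standard library are available. Lean on these libraries where they do the work, as an engineer would, in place of code of your own. Each camera call takes 0.05 s, during which the arm holds its last target. There are 200 camera calls.

### The job

On the laundry's pay-and-start console, gently press the blue dryer key fully in with your fingertips, so that it stays down, and only then press the green start button all the way down and let it spring back. Leave the red, yellow and white keys alone, do not pick up or shift any of the loose things standing on and around the console, and finish with the hand clear.

Things in the scene. Friction and masses are not known exactly. Their poses are not given: they have to be found in the camera images.
- console: Grey laundry console fixed to the table: box 220 x 250 mm, flat deck 50 mm up. Origin on the table under the middle of the key field, x to its rear (away from robot), y to its left; spans x -85 to +135, y +-125 mm. Black display hump across the rear (x +85 to +135), 85 mm up. Six places at x -38 or +38, y -70, 0 or +70 mm hold five keys and a loose cup, in any order.
- blue_top (a point): Centre of the top face of the blue dryer key in a black collar: round flat cap 30 mm in diameter, on a vertical axis; its top is 20 mm above the deck (70 mm above the table) when up and 12 mm above the deck when fully down. The collar is 44 mm in diameter and 8 mm high, so even a fully pressed key stays 4 mm proud of it.
- blue_key (a joint): Travel of the blue dryer key in a black collar in m: 0 up, 0.008 fully down; it moves at about 3 N and stays wherever it is left (no spring); at the bottom it meets a rubber end stop (gives 1 mm per 8 N).
- red_top (a point): Centre of the top face of the red dryer key in a black collar: round flat cap 30 mm in diameter, on a vertical axis; its top is 20 mm above the deck (70 mm above the table) when up and 12 mm above the deck when fully down. The collar is 44 mm in diameter and 8 mm high, so even a fully pressed key stays 4 mm proud of it.
- red_key (a joint): Travel of the red dryer key in a black collar in m: 0 up, 0.008 fully down; it moves at about 3 N and stays wherever it is left (no spring); at the bottom it meets a rubber end stop (gives 1 mm per 8 N).
- yellow_top (a point): Centre of the top face of the yellow dryer key in a black collar: round flat cap 30 mm in diameter, on a vertical axis; its top is 20 mm above the deck (70 mm above the table) when up and 12 mm above the deck when fully down. The collar is 44 mm in diameter and 8 mm high, so even a fully pressed key stays 4 mm proud of it.
- yellow_key (a joint): Travel of the yellow dryer key in a black collar in m: 0 up, 0.008 fully down; it moves at about 3 N and stays wherever it is left (no spring); at the bottom it meets a rubber end stop (gives 1 mm per 8 N).
- white_top (a point): Centre of the top face of the white dryer key in a black collar: round flat cap 30 mm in diameter, on a vertical axis; its top is 20 mm above the deck (70 mm above the table) when up and 12 mm above the deck when fully down. The collar is 44 mm in diameter and 8 mm high, so even a fully pressed key stays 4 mm proud of it.
- white_key (a joint): Travel of the white dryer key in a black collar in m: 0 up, 0.008 fully down; it moves at about 3 N and stays wherever it is left (no spring); at the bottom it meets a rubber end stop (gives 1 mm per 8 N).
- start_top (a point): Centre of the top face of the green START button in a steel collar: round flat cap 30 mm in diameter, on a vertical axis; its top is 20 mm above the deck (70 mm above the table) when up and 12 mm above the deck when fully down. The collar is 44 mm in diameter and 8 mm high, so even a fully pressed key stays 4 mm proud of it.
- start_key (a joint): Travel of the green START button in a steel collar in m: 0 up, 0.008 fully down; it springs back to 0 when let go: it begins to move at 1.2 N and is fully down at 3.6 N, then meets a rubber end stop (gives 1 mm per 8 N).
- dose_cup: Small white open dosing cup, loose, 38 mm across and 34 mm high, standing on the console's deck in one of the six places (70 mm or more from the neighbouring key centres). Origin at the centre of its underside. Leave alone.
- carton: Loose orange detergent carton, 50 x 130 x 120 mm high, on the table to the left of the console. Origin at the centre of its underside. Leave alone.
- softener: Loose white bottle with blue cap, 60 mm across, 150 mm high, on the table to the right of the console. Origin at the centre of its underside. Leave alone.
- pod_jar: Loose green jar with orange lid, 72 mm across, 85 mm high, on the table behind the console. Origin at the centre of its underside. Leave alone.
- lint_brush: Loose wooden brush, 200 mm long, lying on the table to the right of the console. Origin on its underside; its length lies along its x. Leave alone.
- peg_clip: Loose wooden clothes peg, 72 x 15 x 10 mm, lying on the table in front of the console, between it and the robot. Origin at the centre of its underside, length along x. Leave alone.

How it is judged:
By the outcome, as a careful person would: the job done as asked, in the order asked, and still so for the second after the job is handed in, with the robot touching nothing.
It also fails if it takes over 40 s, if anything falls off the work surface, if the arm or the gripper's body presses on something with over 40 N, if the wrist force passes 120 N, or if a joint passes its speed limit or range.

## Working session

There is one attempt and no reset: what is moved stays moved. The work goes in short steps, Python scripts to look and compute and a tool call to move; the robot and the scene stay as the last step left them, time stands still between calls to the robot, and variables do not carry over. Pictures are saved under pics/ and viewed, at most 10 in all, crops included, and the job is handed in when it is done.

Besides the shell and the picture viewer there is one more tool, called after ">>>" by a JSON object that holds its "name" and its "arguments". arm_command: Moves the arm, as the interface text tells. Its arguments: {"type":"object","properties":{"series":{"type":"array"},"hand":{"type":"number"},"squeeze":{"type":"number"}},"required":["series"]}

```bash
mkdir -p pics
python3 - <<'E'
from cell import *
import cv2, numpy as np
s=observe(); print({k:np.round(v,3).tolist() for k,v in s.items()})
try: print(finger_overhang)
except Exception as e: print(e)
for c in ("scene","side"):
    p=read_camera(c); cv2.imwrite(f"pics/{c}1.png",p["pixels"])
    for n in ["blue_top","red_top","yellow_top","white_top","start_top","dose_cup","console","carton","softener","pod_jar"]:
        r=mark_of(p,n); print(c,n,[(np.round(d["point"],3).tolist(),round(d["confidence"],2)) for d in r[:2]])
E
```

```text
{'time': 0.0, 'qpos': [-1.374, 0.343, 1.525, -0.0, 1.275, -0.146], 'qvel': [-0.0, 0.0, 0.0, -0.002, 0.002, 0.001], 'joint_efforts': [-0.0, -43.124, -24.422, 0.071, 0.056, -0.0], 'tool_pos': [0.176, -0.494, 0.292], 'tool_rot': [-3.14, -0.0, 0.343], 'contact_force': [-0.639, 0.097, 0.549], 'torque': [0.006, 0.003, 0.003], 'grip_force': 0.0, 'opening': 0.092}
0.0655
scene blue_top [([0.536, 0.212, 0.075], 0.45)]
scene red_top [([0.451, 0.165, 0.002], 0.67), ([0.592, 0.061, 0.07], 0.64)]
scene yellow_top [([0.531, 0.144, 0.068], 0.51)]
scene white_top [([0.602, 0.132, 0.068], 0.78), ([0.594, 0.062, 0.07], 0.3)]
scene start_top [([0.614, 0.201, 0.068], 0.61), ([0.574, 0.345, 0.001], 0.45)]
scene dose_cup [([0.518, 0.077, 0.048], 0.8)]
scene console [([0.518, -0.172, 0.002], 0.48), ([0.602, 0.13, 0.067], 0.37)]
scene carton [([0.574, 0.347, 0.001], 0.61)]
scene softener [([0.546, -0.062, -0.002], 0.62)]
scene pod_jar [([0.749, 0.091, -0.005], 0.88), ([0.54, 0.213, 0.075], 0.7)]
side blue_top [([0.541, 0.21, 0.075], 0.69)]
side red_top [([0.594, 0.062, 0.07], 0.75)]
side yellow_top [([0.53, 0.142, 0.066], 0.48)]
side white_top [([0.606, 0.13, 0.072], 0.78), ([0.542, 0.208, 0.071], 0.5)]
side start_top [([0.616, 0.2, 0.072], 0.58)]
side dose_cup [([0.523, 0.072, 0.05], 0.98)]
side console [([0.566, 0.135, 0.001], 0.59)]
side carton [([0.574, 0.349, -0.005], 0.88)]
side softener [([0.55, -0.059, -0.001], 0.61)]
side pod_jar [([0.75, 0.094, -0.001], 0.88)]
```

View pics/scene1.png

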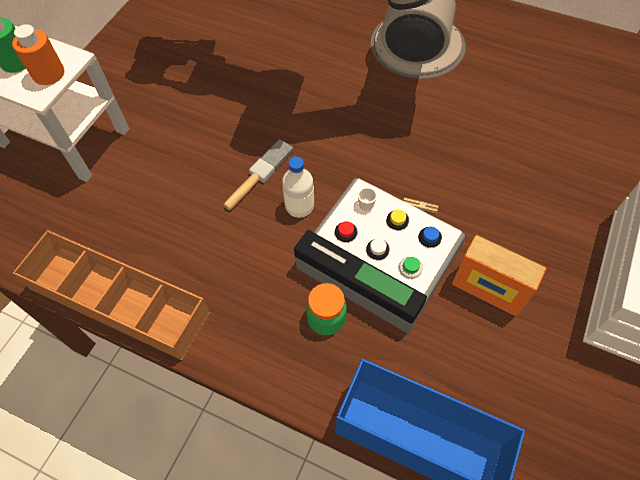

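View pics/side1.png

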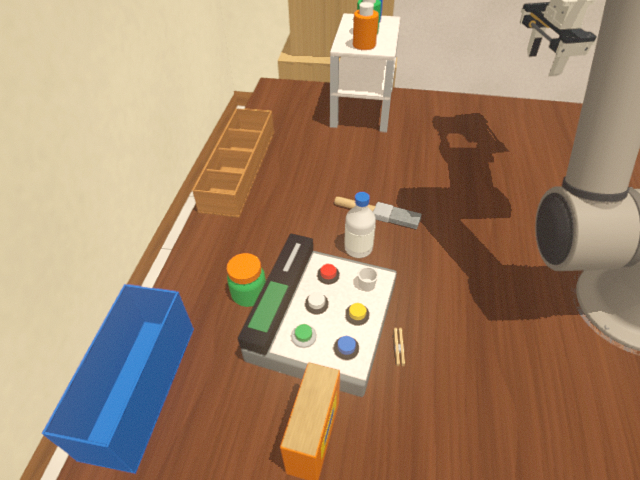

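The scene view shows blue at (430,236), green (411,266), yellow (398,218), white (378,248), red (346,231) and the cup (367,198). The side view agrees, with blue at (347,346) and green at (304,335). Next I'll fit the console pose from cap pixels in both views.

```bash
cat > h.py <<'E'
from cell import *
import cv2, numpy as np
from scipy.optimize import least_squares
L={"blue":(-38,70),"start":(38,70),"yellow":(-38,0),"white":(38,0),"red":(38,-70)}
def proj(p,X):
    d=np.array([p["k1"],0,0,0,0],float)
    return cv2.projectPoints(np.array(X,float).reshape(-1,3),np.array(p["rvec"],float),np.array(p["tvec"],float),np.array(p["K"],float),d)[0].reshape(-1,2)
def pts(x): 
    c,s=np.cos(x[2]),np.sin(x[2]); return {n:np.array([x[0]+(c*a-s*b)/1e3,x[1]+(s*a+c*b)/1e3,.07]) for n,(a,b) in L.items()}
def centroid(p,g):  # cap centroid: hue mask near expected pixel g
    h=cv2.cvtColor(p["pixels"],cv2.COLOR_BGR2HSV).astype(int)
    v,u=np.mgrid[:480,:640]; w=np.hypot(u-g[0],v-g[1])<p.get("rad",16)
    hg=h[int(g[1]),int(g[0]),0]; dh=abs((h[...,0]-hg+90)%180-90)
    m=w&(dh<8)&(h[...,1]>110)&(h[...,2]>90)
    return np.array([u[m].mean(),v[m].mean()]),m.sum()
E
python3 - <<'E'
from h import *
P=[read_camera(c) for c in("scene","side")]
x=np.array([.566,.132,-.157]); obs=[]
for p in P:
    for n in L:
        if n=="white": continue
        g=proj(p,pts(x)[n])[0]; c,k=centroid(p,g); obs.append((p,n,c)); print(n,g.round(1),c.round(1),k)
def f(x): return np.concatenate([proj(p,pts(x)[n])[0]-c for p,n,c in obs])
r=least_squares(f,x,x_scale=[.01,.01,.1]); x=r.x; print(x,r.fun.round(1))
o=observe(); t=np.array(o["tool_pos"]); yaw=o["tool_rot"][2]
R=cv2.Rodrigues(np.array([0,0,yaw]))[0]@np.diag([1,-1,-1.])
for n in("blue","start"): print(n,pts(x)[n],"shift mm",R.T@(pts(x)[n]-t)*1e3)
print("turn rz",-np.degrees(x[2]+np.pi/2-yaw))
E
```

```text
blue [428.7 231.6] [430.5 234.2] 206
start [408.7 262. ] [411.3 264.3] 199
yellow [396.1 214.1] [397.8 217.1] 201
red [343.6 225.5] [345.7 228.8] 217
blue [347.6 339.6] [346.6 343.4] 176
start [304.6 327.2] [302.8 331.7] 161
yellow [358.9 306.3] [357.3 311.2] 255
red [330.1 266.3] [328.3 270.5] 234
[ 0.5686619   0.13910164 -0.14711741] [ 1.4 -0.4  1.   0.1  1.2 -0.7  0.8 -0.5 -0.7 -0.3 -0.3 -0.8 -0.3 -1.9
 -0.6 -1.3]
blue [0.54133349 0.2139158  0.07      ] shift mm [ 581.73128682 -544.52036707  222.23726279]
start [0.61651252 0.20277517 0.07      ] shift mm [ 648.79153653 -508.75833541  222.23726279]
turn rz -61.92979792336309
```

>>> {"name": "arm_command", "arguments": {"hand": 0, "series": [{"x": 30, "y": -28, "z": 0, "rz": -3}, {"x": 64, "y": -60, "z": 0, "rz": -7}, {"x": 98, "y": -92, "z": 0, "rz": -11}, {"x": 132, "y": -124, "z": 0, "rz": -15}, {"x": 166, "y": -156, "z": 0, "rz": -19}, {"x": 200, "y": -188, "z": 0, "rz": -23}, {"x": 234, "y": -220, "z": 0, "rz": -27}, {"x": 268, "y": -252, "z": 0, "rz": -31}, {"x": 302, "y": -284, "z": 0, "rz": -35}, {"x": 336, "y": -316, "z": 0, "rz": -39}, {"x": 370, "y": -348, "z": 0, "rz": -43}, {"x": 404, "y": -380, "z": 0, "rz": -47}, {"x": 438, "y": -412, "z": 0, "rz": -50}, {"x": 472, "y": -444, "z": 0, "rz": -53}, {"x": 506, "y": -476, "z": 0, "rz": -56}, {"x": 540, "y": -508, "z": 0, "rz": -59}, {"x": 565, "y": -530, "z": 0, "rz": -61}, {"x": 580, "y": -544, "z": 0, "rz": -62}, {"x": 580, "y": -544, "z": 0, "rz": -62}, {"x": 580, "y": -544, "z": 0, "rz": -62}]}}

```text
invalid input
```

Run:
```python
from h import *
o=observe(); print({k:np.round(o[k],4).tolist() for k in("time","tool_pos","tool_rot","contact_force","opening","qvel")})
p=read_camera("wrist"); im=p["pixels"].copy(); x=[.5687,.1391,-.1471]
for n in ["blue_top","start_top","yellow_top"]:
    print(n,[(np.round(d["point"],4).tolist(),round(d["confidence"],2)) for d in mark_of(p,n)[:2]])
for n,q in pts(x).items(): 
    u=proj(p,q)[0]; print(n,u); cv2.circle(im,(int(u[0]),int(u[1])),4,(255,0,255),1)
cv2.imwrite("pics/wrist1.png",im)
```

```text
{'time': 1.2, 'tool_pos': [0.1765, -0.4945, 0.2922], 'tool_rot': [3.1415, 0.0, 0.3428], 'contact_force': [-0.2783, 0.3213, 0.4896], 'opening': 0.0918, 'qvel': [0.0, -0.0014, -0.0011, 0.0001, 0.0006, -0.0012]}
blue_top []
start_top []
yellow_top []
blue [1270.64587835 1247.01726696]
start [2089.1147848  2468.99123955]
yellow [672.42283305 639.29957332]
white [1173.19542374 1404.44312886]
red [629.1587764  706.11913595]
```

View pics/wrist1.png

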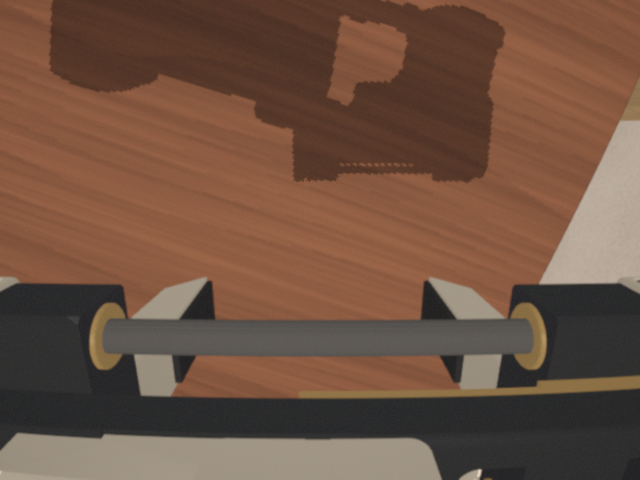

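The picture still shows the start position, with bare table and the open fingers at (175,330) and (465,330), because the move was refused. I'll try a short move with every field filled in.

>>> {"name": "arm_command", "arguments": {"series": [{"x": 30, "y": -28, "z": 0, "rx": 0, "ry": 0, "rz": -3}], "hand": 0, "squeeze": 10}}

```text
time: 1.5
tool_pos: [0.1942, -0.4605, 0.2919]
tool_rot: [3.14, 0.001, 0.392]
contact_force: [1.4, 1.0, -0.6]
opening: 0.0871
grip_force: 0.0
```

>>> {"name": "arm_command", "arguments": {"series": [{"x": 34, "y": -29, "z": 0, "rx": 0, "ry": 0, "rz": -3}, {"x": 68, "y": -57, "z": 0, "rx": 0, "ry": 0, "rz": -7}, {"x": 102, "y": -86, "z": 0, "rx": 0, "ry": 0, "rz": -11}, {"x": 136, "y": -115, "z": 0, "rx": 0, "ry": 0, "rz": -15}, {"x": 170, "y": -144, "z": 0, "rx": 0, "ry": 0, "rz": -19}, {"x": 204, "y": -172, "z": 0, "rx": 0, "ry": 0, "rz": -23}, {"x": 238, "y": -201, "z": 0, "rx": 0, "ry": 0, "rz": -27}, {"x": 272, "y": -230, "z": 0, "rx": 0, "ry": 0, "rz": -31}, {"x": 306, "y": -258, "z": 0, "rx": 0, "ry": 0, "rz": -35}, {"x": 340, "y": -287, "z": 0, "rx": 0, "ry": 0, "rz": -39}, {"x": 374, "y": -316, "z": 0, "rx": 0, "ry": 0, "rz": -43}, {"x": 408, "y": -344, "z": 0, "rx": 0, "ry": 0, "rz": -47}, {"x": 442, "y": -373, "z": 0, "rx": 0, "ry": 0, "rz": -50}, {"x": 476, "y": -402, "z": 0, "rx": 0, "ry": 0, "rz": -53}, {"x": 510, "y": -431, "z": 0, "rx": 0, "ry": 0, "rz": -56}, {"x": 544, "y": -459, "z": 0, "rx": 0, "ry": 0, "rz": -58}, {"x": 566, "y": -478, "z": 0, "rx": 0, "ry": 0, "rz": -59}, {"x": 576, "y": -487, "z": 0, "rx": 0, "ry": 0, "rz": -59}, {"x": 576, "y": -487, "z": 0, "rx": 0, "ry": 0, "rz": -59}, {"x": 576, "y": -487, "z": 0, "rx": 0, "ry": 0, "rz": -59}]}}

```text
time: 3.5
tool_pos: [0.5391, 0.2123, 0.292]
tool_rot: [-3.141, 0.001, 1.424]
contact_force: [0.2, -0.0, -0.5]
opening: 0.0008
grip_force: 0.0
```

Run:
```python
from h import *
p=read_camera("wrist"); im=p["pixels"].copy(); x=[.5687,.1391,-.1471]
for n in ["blue_top","start_top","yellow_top","white_top","carton"]:
    print(n,[(np.round(d["point"],4).tolist(),round(d["confidence"],2)) for d in mark_of(p,n)[:2]])
for n,q in pts(x).items(): 
    u=proj(p,q)[0]; print(n,u); cv2.circle(im,(int(u[0]),int(u[1])),4,(255,0,255),1)
cv2.imwrite("pics/wrist2.png",im)
```

```text
blue_top [([0.5382, 0.212, 0.0717], 0.79)]
start_top [([0.6119, 0.1996, 0.0741], 0.96)]
yellow_top [([0.534, 0.1453, 0.0727], 0.57)]
white_top []
carton [([0.5711, 0.3486, -0.0041], 0.87)]
blue [320.93480765 219.16206566]
start [413.05078952 219.25033369]
yellow [320.74158641 297.84140352]
white [407.70909132 297.58394888]
red [402.46767734 366.92360104]
```

View pics/wrist2.png

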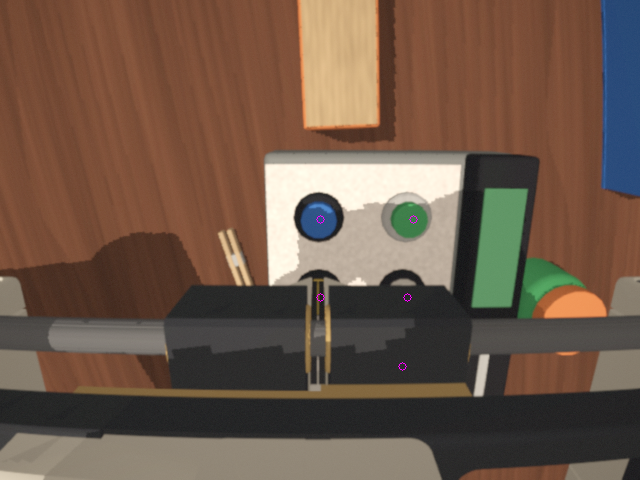

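The blue cap is centred at (319,220), matching the fit, and green is at (409,219), about 3 mm short of it. I'll check where the wrist camera sits relative to the carton before going down.

Run:
```python
from h import *
p=read_camera("wrist"); R=cv2.Rodrigues(np.array(p["rvec"],float))[0]; c=-R.T@np.array(p["tvec"])
o=observe(); print("cam",c,"tcp",o["tool_pos"])
K=np.array(p["K"])
for uv in [(319.5,220),(409,218.5)]:
    r=R.T@np.linalg.inv(K)@[*uv,1]; print(c+r*(.07-c[2])/r[2])
```

```text
cam [0.54898899 0.28333072 0.38480812] tcp [0.53943834 0.21251511 0.29250521]
[0.54069045 0.21346126 0.07      ]
[0.61364929 0.20384854 0.07      ]
```

>>> {"name": "arm_command", "arguments": {"series": [{"x": 0, "y": 0, "z": 25, "rx": 0, "ry": 0, "rz": 0}, {"x": 0, "y": 0, "z": 60, "rx": 0, "ry": 0, "rz": 0}, {"x": 0, "y": 0, "z": 95, "rx": 0, "ry": 0, "rz": 0}, {"x": 0, "y": 0, "z": 125, "rx": 0, "ry": 0, "rz": 0}, {"x": 0, "y": 0, "z": 142, "rx": 0, "ry": 0, "rz": 0}, {"x": 0, "y": 0, "z": 148, "rx": 0, "ry": 0, "rz": 0}, {"x": 0, "y": 0, "z": 148, "rx": 0, "ry": 0, "rz": 0}, {"x": 0, "y": 0, "z": 148, "rx": 0, "ry": 0, "rz": 0}]}}

```text
time: 4.65
tool_pos: [0.5401, 0.2133, 0.1453]
tool_rot: [3.14, -0.001, 1.425]
contact_force: [0.5, 0.0, 0.4]
opening: 0.0004
grip_force: 0.0
```

>>> {"name": "arm_command", "arguments": {"series": [{"x": 0, "y": 0, "z": 4, "rx": 0, "ry": 0, "rz": 0}, {"x": 0, "y": 0, "z": 7, "rx": 0, "ry": 0, "rz": 0}, {"x": 0, "y": 0, "z": 9, "rx": 0, "ry": 0, "rz": 0}, {"x": 0, "y": 0, "z": 11, "rx": 0, "ry": 0, "rz": 0}, {"x": 0, "y": 0, "z": 13, "rx": 0, "ry": 0, "rz": 0}, {"x": 0, "y": 0, "z": 15, "rx": 0, "ry": 0, "rz": 0}, {"x": 0, "y": 0, "z": 16, "rx": 0, "ry": 0, "rz": 0}, {"x": 0, "y": 0, "z": 16, "rx": 0, "ry": 0, "rz": 0}]}}

```text
time: 5.45
tool_pos: [0.5396, 0.2132, 0.1281]
tool_rot: [3.141, -0.0, 1.425]
contact_force: [0.7, -0.7, 2.0]
opening: 0.0005
grip_force: 1.0
```

>>> {"name": "arm_command", "arguments": {"series": [{"x": 0, "y": 0, "z": 1, "rx": 0, "ry": 0, "rz": 0}, {"x": 0, "y": 0, "z": 1.5, "rx": 0, "ry": 0, "rz": 0}, {"x": 0, "y": 0, "z": 1.5, "rx": 0, "ry": 0, "rz": 0}]}}

```text
time: 5.75
tool_pos: [0.5396, 0.2132, 0.127]
tool_rot: [3.141, -0.0, 1.425]
contact_force: [-1.5, -0.1, 5.4]
opening: 0.0002
grip_force: 2.7
```

>>> {"name": "arm_command", "arguments": {"series": [{"x": 0, "y": 0, "z": 0.5, "rx": 0, "ry": 0, "rz": 0}, {"x": 0, "y": 0, "z": 1, "rx": 0, "ry": 0, "rz": 0}, {"x": 0, "y": 0, "z": 1, "rx": 0, "ry": 0, "rz": 0}]}}

```text
time: 6.05
tool_pos: [0.5396, 0.2132, 0.1265]
tool_rot: [3.141, -0.0, 1.425]
contact_force: [-3.0, -1.2, 8.7]
opening: 0.0002
grip_force: 4.5
```

The reading is 8.7 N, above the 3 N it takes to move the key, and the tips are slightly below the nominal bottom, so blue is fully down. Next I'll lift and shift over to start.

>>> {"name": "arm_command", "arguments": {"series": [{"x": 0, "y": 0, "z": -5, "rx": 0, "ry": 0, "rz": 0}, {"x": 0, "y": 0, "z": -20, "rx": 0, "ry": 0, "rz": 0}, {"x": 0, "y": 0, "z": -45, "rx": 0, "ry": 0, "rz": 0}, {"x": 0, "y": 0, "z": -60, "rx": 0, "ry": 0, "rz": 0}, {"x": 0, "y": 20, "z": -60, "rx": 0, "ry": 0, "rz": 0}, {"x": 0, "y": 50, "z": -60, "rx": 0, "ry": 0, "rz": 0}, {"x": -1, "y": 70, "z": -60, "rx": 0, "ry": 0, "rz": 0}, {"x": -1, "y": 75, "z": -60, "rx": 0, "ry": 0, "rz": 0}, {"x": -1, "y": 75, "z": -60, "rx": 0, "ry": 0, "rz": 0}, {"x": -1, "y": 75, "z": -60, "rx": 0, "ry": 0, "rz": 0}]}}

```text
time: 7.05
tool_pos: [0.6125, 0.2015, 0.1852]
tool_rot: [-3.14, 0.0, 1.425]
contact_force: [-0.1, 0.2, 0.1]
opening: 0.0005
grip_force: 0.0
```

Run:
```python
from h import *
o=observe(); print(np.round(o["tool_pos"],4),np.round(o["contact_force"],1))
P=[read_camera(c) for c in("scene","side","wrist")]
for p in P:
    for n in ["blue_top","start_top"]:
        print(n,[(np.round(d["point"],4).tolist(),round(d["confidence"],2)) for d in mark_of(p,n)[:2]])
cv2.imwrite("pics/w3.png",np.hstack([cv2.resize(P[1]["pixels"][220:400,220:420],(400,360)),cv2.resize(P[2]["pixels"],(400,360))]))
```

```text
[0.6125 0.2015 0.1852] [-0.1  0.2  0.1]
blue_top []
start_top []
blue_top [([0.5437, 0.2122, 0.0646], 0.58)]
start_top [([0.6113, 0.2011, 0.0722], 0.73)]
blue_top [([0.5405, 0.2119, 0.0605], 0.95)]
start_top [([0.6145, 0.2016, 0.0713], 0.65)]
```

View pics/w3.png

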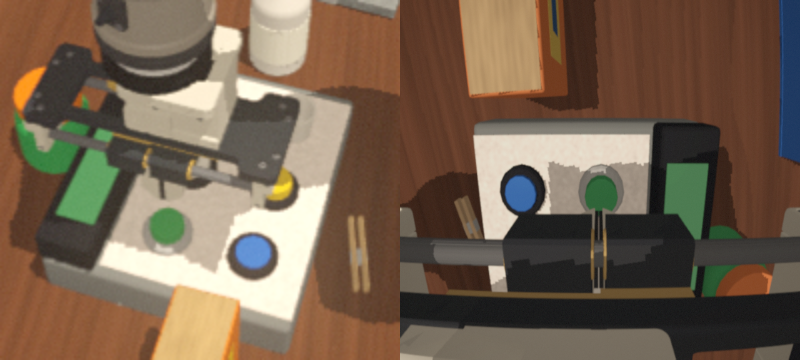

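Blue now sits low, at (252,252) in the left crop and (522,190) in the right; its measured top is about 62 mm. The tips line up with green at (600,190). I'll press start.

>>> {"name": "arm_command", "arguments": {"series": [{"x": 0, "y": 0, "z": 15, "rx": 0, "ry": 0, "rz": 0}, {"x": 0, "y": 0, "z": 33, "rx": 0, "ry": 0, "rz": 0}, {"x": 0, "y": 0, "z": 43, "rx": 0, "ry": 0, "rz": 0}, {"x": 0, "y": 0, "z": 47, "rx": 0, "ry": 0, "rz": 0}, {"x": 0, "y": 0, "z": 50, "rx": 0, "ry": 0, "rz": 0}, {"x": 0, "y": 0, "z": 53, "rx": 0, "ry": 0, "rz": 0}, {"x": 0, "y": 0, "z": 56, "rx": 0, "ry": 0, "rz": 0}, {"x": 0, "y": 0, "z": 58, "rx": 0, "ry": 0, "rz": 0}, {"x": 0, "y": 0, "z": 59, "rx": 0, "ry": 0, "rz": 0}, {"x": 0, "y": 0, "z": 59, "rx": 0, "ry": 0, "rz": 0}]}}

```text
time: 8.5
tool_pos: [0.6137, 0.2013, 0.1272]
tool_rot: [3.141, -0.0, 1.425]
contact_force: [-1.6, 0.0, 4.2]
opening: 0.0002
grip_force: 2.1
```

>>> {"name": "arm_command", "arguments": {"series": [{"x": 0, "y": 0, "z": 0.5, "rx": 0, "ry": 0, "rz": 0}, {"x": 0, "y": 0, "z": 1, "rx": 0, "ry": 0, "rz": 0}, {"x": 0, "y": 0, "z": 1, "rx": 0, "ry": 0, "rz": 0}]}}

```text
time: 8.8
tool_pos: [0.6138, 0.2013, 0.1267]
tool_rot: [3.14, -0.0, 1.425]
contact_force: [-2.4, -0.4, 8.1]
opening: 0.0007
grip_force: 3.9
```

>>> {"name": "arm_command", "arguments": {"series": [{"x": 0, "y": 0, "z": -5, "rx": 0, "ry": 0, "rz": 0}, {"x": 0, "y": 0, "z": -20, "rx": 0, "ry": 0, "rz": 0}, {"x": 0, "y": 0, "z": -50, "rx": 0, "ry": 0, "rz": 0}, {"x": 0, "y": 0, "z": -85, "rx": 0, "ry": 0, "rz": 0}, {"x": 0, "y": 0, "z": -120, "rx": 0, "ry": 0, "rz": 0}, {"x": 0, "y": 0, "z": -145, "rx": 0, "ry": 0, "rz": 0}, {"x": 0, "y": 0, "z": -150, "rx": 0, "ry": 0, "rz": 0}, {"x": 0, "y": 0, "z": -150, "rx": 0, "ry": 0, "rz": 0}, {"x": 0, "y": 0, "z": -150, "rx": 0, "ry": 0, "rz": 0}]}}

```text
time: 9.7
tool_pos: [0.613, 0.2012, 0.2737]
tool_rot: [-3.139, 0.001, 1.425]
contact_force: [0.5, 0.2, -0.8]
opening: 0.0005
grip_force: 0.0
```

Run:
```python
from h import *
o=observe(); print(np.round(o["tool_pos"],4),np.round(o["contact_force"],1),o["time"])
P=[read_camera(c) for c in("side","wrist")]
for p in P:
    for n in ["blue_top","start_top","yellow_top","white_top","red_top","dose_cup","carton"]:
        print(n,[(np.round(d["point"],4).tolist(),round(d["confidence"],2)) for d in mark_of(p,n)[:2]])
cv2.imwrite("pics/w4.png",np.hstack([cv2.resize(P[0]["pixels"][220:400,220:420],(400,360)),cv2.resize(P[1]["pixels"],(400,360))]))
```

```text
[0.613  0.2012 0.2737] [ 0.5  0.2 -0.8] 9.7
blue_top [([0.5431, 0.2094, 0.0664], 0.61)]
start_top [([0.6127, 0.2014, 0.0733], 0.6)]
yellow_top [([0.5281, 0.1427, 0.067], 0.66), ([0.5169, -0.1742, 0.0026], 0.19)]
white_top [([0.6045, 0.1311, 0.0704], 0.82), ([0.5506, -0.058, 0.0016], 0.27)]
red_top [([0.5931, 0.0619, 0.066], 0.54)]
dose_cup [([0.5208, 0.0737, 0.0517], 0.81), ([0.5408, 0.2117, 0.0655], 0.58)]
carton [([0.5735, 0.348, -0.0025], 0.98), ([0.7466, 0.0949, -0.0007], 0.22)]
blue_top [([0.5417, 0.2152, 0.0654], 0.58)]
start_top [([0.6134, 0.2017, 0.0706], 0.82)]
yellow_top []
white_top [([0.6043, 0.1288, 0.0656], 0.55)]
red_top [([0.5952, 0.0598, 0.0686], 0.51)]
dose_cup []
carton [([0.5723, 0.348, -0.0039], 0.82), ([0.5405, 0.2108, 0.0636], 0.29)]
```

View pics/w4.png

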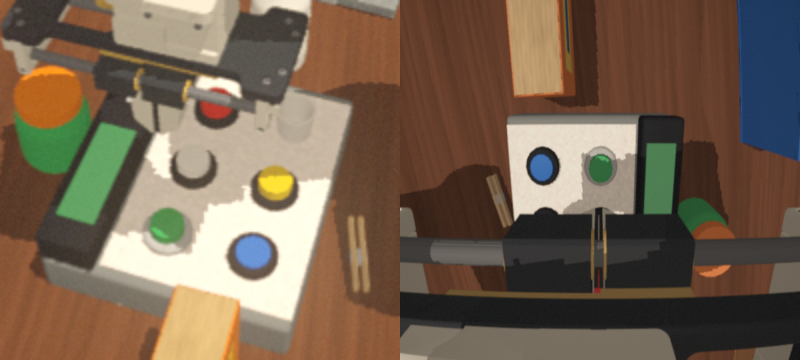

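Blue at (252,252) is still low and green at (166,228) has sprung back. The other keys and the loose things are where they were, and the hand is clear.

```bash
python3 -c "
from cell import *
print(hand_in())"
```

```text
the job is handed in; nothing more can be done
None
```

I pressed the blue key fully in and it stayed down, then pressed the green start button to its stop and it sprang back; nothing else looked moved, the hand is clear, and the job is handed in (no verdict was shown).

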